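# Sweep the ceramic milling charge into the counting tray's trough and shut it

### The job

A charge for the jar mill has been counted out on the blue counting tray, but a steel cylinder has strayed among the four white ceramic ones and would stain the batch. Sweep the four white cylinders across the platform into the tray's trough, lifting none of them and leaving the dark steel one on the platform; then push the white trough cover over so that it lies fully shut. Leave the jar, the magnifier and the bottle around the tray where they stand.

Things in the scene. Friction and masses are not known exactly. Their poses are not given: they have to be found in the camera images.
- tray: Blue plastic counting tray, 212 x 280 mm, firm on rubber feet (does not shift). Origin: on the worktop under the tray; x points across the platform to the trough, y along the trough, z up. Platform top z 44 mm, spanning x -109 to +40, y -134 to +134 mm, with rails (6 mm thick, top z 52 mm) outside its -x, -y and +y sides. At x +40 mm it ends in an open edge without a lip.
- platform_edge (a point): Middle of the platform's open edge towards the trough, at tray x +40, y 0, z 44 mm (the platform's height); axes are the tray's.
- trough (a point): Middle of the trough's floor, at tray x +65.5, y 0, z 7 mm. The trough spans tray x +40 to +91 and y -135 to +134 mm; far wall 6 mm thick with top at z 44 mm. A pouring spout sticks out 25 mm at its -y end.
- cover (a joint): White flap for the trough, 268 mm along y, 60 mm wide, 3 mm thick, hinged on the trough's far rim about the tray's y. 0 = shut, flat over the trough; pi/2 = upright; 2.0 = stop, leaning away from the platform; starts at 1.7 to 1.95. The slightly stiff hinge holds it near upright; above 1.8 it may lean on to the stop; pushed towards the platform to below 1.0 rad it sinks shut by its weight in about 1 s. A touch moves it.
- cover_hinge (a point): Middle of the cover's hinge line, on the tray at x +97.5, y 0, z 46.5 mm; its axes are the tray's.
- cover_edge (a point): Middle of the cover's free edge, 60 mm from the hinge line; a thumb tab 46 mm wide reaches 14 mm further. It moves with the cover.
- steel_1_center (a point): Centre of the dark grey steel milling cylinder, 20 mm diameter, 20 mm high, about 50 g, standing upright on the platform (centre 10 mm above it).
- mill_jar: Open translucent wide-mouth jar, 101 mm diameter, 146 mm high, standing to the left of the tray; origin at the centre of its underside.
- loupe: Black stand magnifier, 39 mm diameter, 39 mm high, beside the tray's left (+y) end; origin at the centre of its underside.
- reagent: Amber bottle with black screw cap, 43 mm diameter, 88 mm high, beside the tray's right (-y) end; origin at the centre of its underside.
- ceramic_1_center (a point): Centre of a white ceramic milling cylinder, 20 mm diameter, 20 mm high, about 23 g, standing upright on the platform at the start (centre 10 mm above it), tray x -58 to +10 mm, at least 35 mm between the centres of any two cylinders along the tray's y. It slides when pushed low and drops into the trough once its centre is past the platform's edge.
- ceramic_2_center (a point): Centre of a white ceramic milling cylinder, 20 mm diameter, 20 mm high, about 23 g, standing upright on the platform at the start (centre 10 mm above it), tray x -58 to +10 mm, at least 35 mm between the centres of any two cylinders along the tray's y. It slides when pushed low and drops into the trough once its centre is past the platform's edge.
- ceramic_3_center (a point): Centre of a white ceramic milling cylinder, 20 mm diameter, 20 mm high, about 23 g, standing upright on the platform at the start (centre 10 mm above it), tray x -58 to +10 mm, at least 35 mm between the centres of any two cylinders along the tray's y. It slides when pushed low and drops into the trough once its centre is past the platform's edge.
- ceramic_4_center (a point): Centre of a white ceramic milling cylinder, 20 mm diameter, 20 mm high, about 23 g, standing upright on the platform at the start (centre 10 mm above it), tray x -58 to +10 mm, at least 35 mm between the centres of any two cylinders along the tray's y. It slides when pushed low and drops into the trough once its centre is past the platform's edge.

How it is judged:
On the way, in this order (a step that is already met when the one before it is completed fails the run):
1. the four white cylinders lie in the trough, the steel one is still on the platform and the cover is still open (x of ceramic_1_center in the frame of tray between 0.04 and 0.092 m and y of ceramic_1_center in the frame of tray between -0.136 and 0.136 m and z of each of ceramic_1_center, ceramic_2_center, ceramic_3_center, ceramic_4_center in the frame of tray below 0.042 m and x of ceramic_2_center in the frame of tray between 0.04 and 0.092 m and y of ceramic_2_center in the frame of tray between -0.136 and 0.136 m and x of ceramic_3_center in the frame of tray between 0.04 and 0.092 m and y of ceramic_3_center in the frame of tray between -0.136 and 0.136 m and x of ceramic_4_center in the frame of tray between 0.04 and 0.092 m and y of ceramic_4_center in the frame of tray between -0.136 and 0.136 m and x of steel_1_center in the frame of tray between -0.112 and 0.04 m and y of steel_1_center in the frame of tray between -0.136 and 0.136 m and z of steel_1_center in the frame of tray between 0.048 and 0.066 m and value of joint cover above 1 rad), for 0.2 s.
2. the cover is shut over the trough (value of joint cover below 0.08 rad), for 0.2 s.
At the end, for the whole second after the job is handed in: All four white ceramic cylinders are inside the trough, below the level of the platform, the dark steel cylinder is still on the platform, and the cover is shut (within 0.08 rad of flat) (x of ceramic_1_center in the frame of tray between 0.04 and 0.092 m and y of ceramic_1_center in the frame of tray between -0.136 and 0.136 m and z of each of ceramic_1_center, ceramic_2_center, ceramic_3_center, ceramic_4_center in the frame of tray below 0.042 m and x of ceramic_2_center in the frame of tray between 0.04 and 0.092 m and y of ceramic_2_center in the frame of tray between -0.136 and 0.136 m and x of ceramic_3_center in the frame of tray between 0.04 and 0.092 m and y of ceramic_3_center in the frame of tray between -0.136 and 0.136 m and x of ceramic_4_center in the frame of tray between 0.04 and 0.092 m and y of ceramic_4_center in the frame of tray between -0.136 and 0.136 m and x of steel_1_center in the frame of tray between -0.112 and 0.04 m and y of steel_1_center in the frame of tray between -0.136 and 0.136 m and z of steel_1_center in the frame of tray between 0.048 and 0.066 m and value of joint cover below 0.08 rad); the robot touches nothing.
It fails at once if a milling cylinder was lifted instead of swept (its centre rose above 80 mm over the worktop, 26 mm above where it stood) (height (world z) of any of ceramic_1_center, ceramic_2_center, ceramic_3_center, ceramic_4_center, steel_1_center above 0.08 m).
It fails at once if the steel cylinder was swept off the platform (x of steel_1_center in the frame of tray above 0.042 m).
It fails at once if the wide milling jar was knocked or moved (more than 20 mm, or tipped) (distance of mill_jar from where it was at the start of the episode above 0.02 m or angle between mill_jar's own z axis and vertical above 0.3 rad).
It fails at once if the stand magnifier was knocked or moved (more than 20 mm, or tipped) (distance of loupe from where it was at the start of the episode above 0.02 m or angle between loupe's own z axis and vertical above 0.3 rad).
It fails at once if the amber bottle was knocked or moved (more than 20 mm, or tipped) (distance of reagent from where it was at the start of the episode above 0.02 m or angle between reagent's own z axis and vertical above 0.3 rad).
It also fails if it takes over 67 s, if anything falls off the work surface, if the arm or the gripper's body presses on something with over 40 N, if the wrist force passes 120 N, or if a joint passes its speed limit or range.

### The arm

A 6-joint arm with a two-finger parallel gripper is mounted at the origin on the work surface; the furniture and walls round the work are solid. World frame = base frame: x ahead of the robot, y to its left, z up, the work surface at z = 0. Lengths are in m, angles in rad, forces in N, time in s.
With the tool pointing down it reaches from about 0.3 to 0.85 m from the base axis. Payload 5.4 kg.
Tool frame: the origin (TCP) lies at the very end of the fingers, on their centre line; the grasp point (between the pads) lies 19 mm behind it (hold_point_z is the distance from the TCP to the grasp point, in m); z points along the fingers, y is the line along which they close (so a half turn about z gives the same grasp; the last joint's range is limited). The gripper opens to 85 mm and grips with 20 to 120 N. Pads are 22 mm wide; open, the fingers measure 114 mm over their backs; the gripper's body (76 mm by 85 mm) begins 54 mm behind the grasp point. The pads swing forward as they close: fully open they stand 13 mm farther back than shut.
Start: joints at [-1.515, 0.158, 1.597, -0, 1.386, -0.21], TCP at [0.151, -0.555, 0.231] pointing down, gripper open.
Joint ranges: [-2.91, 2.91], [-0.94, 2.29], [0.18, 2.7], [-1.29, 4.43], [0.17, 2.64], [-3, 3]. Speed limits (rad/s): [2.57, 2.57, 3.14, 3.14, 3.14, 3.14].

### API

Orientations are given as a rotation vector (axis times angle).
In Python, from cell import * gives the robot as it stands. Calls block until the motion is done:
- movep(position, orientation): joint-space move of the TCP to a pose.
- line_to(position, attitude=None, rate=0.15, force_limit=None): straight line of the TCP; attitude=None keeps the orientation; rate is the mean speed in m/s. With force_limit (N) it stops when the force on the tool has changed by that much, and returns True; else False.
- goto_joints(angles): joint-space move.
- move_gripper(opening, f_grip=None): finger opening in m; f_grip is the grip in N (None keeps the last); returns when the fingers have stopped.
- dwell(seconds).
- solve_ik(position, orientation): joint angles nearest the present ones, or None.
- sense(): the state.
- get_image(name): name is "side" or "top"; returns the picture (400x640x3 uint8, red, green, blue); there is no depth.
- calibration(name): a dict with "fx", "fy", "cx", "cy" (pixels), "T" (4x4, takes a point from camera to world coordinates). Camera axes: x right, y up, looking along -z (the intrinsics and any distortion apply to the point x, -y, -z); pixel columns grow to the right and rows downward; lengths in m; the calibration is good to about 2 mm. A picture is of the moment at which its call begins. calibration takes no time and is no camera call.
A pose or a line that the arm cannot do raises PlanningError and nothing moves.
- hand_in(): hands the job in; it is judged then, once.
Trained networks look in the newest picture that a camera, given by its name, has taken for a name from the list of things; names that differ only in an ending like _2 or _b are one class to them, and where a whole thing is asked for, a point or a joint stands for the part that bears it (a point fixed in the world has none). Each returns a list of dicts, best first, with "p" (0 to 1); they miss things now and then, are a little off and sometimes report something else, mostly with a low value. They report only what shows in the picture. A call takes as long as a camera call.
- recognise(camera, label): "box" ([left, top, right, bottom] in pixels, round what is visible of it).
- mark_of(camera, label): "xy" ([column, row] in pixels: a listed point, or the origin of a listed thing).
The state is a dict: "time": time; "joint_pos": joint angles; "qd": joint speeds; "tau": joint torques, N m; "eef_pos": TCP position; "orientation": TCP orientation; "ft_force": force on the tool from outside, world axes, zero at the start; "ft_torque": the same for the moment, N m; "finger_gap": finger opening in m; "grasp_force": force on a finger pad.
Only numpy, scipy, OpenCV 4.12 (cv2) and the standard library are available. Lean on these libraries where they do the work, as an engineer would, in place of code of your own. Each camera call takes 0.05 s, during which the arm holds its last target. There are 200 camera calls.

## Working session

There is one attempt and no reset: what is moved stays moved. The work goes in short steps, each a Python script; the robot and the scene stay as the last script left them, time stands still between calls to the robot, and variables do not carry over. Pictures are saved under pics/ and viewed, at most 10 in all, crops included, and the job is handed in when it is done.

```bash
mkdir -p pics
python3 - <<'E'
from cell import *
import cv2
for c in ("top","side"):
    im=get_image(c); cv2.imwrite(f"pics/{c}0.png",im[:,:,::-1])
    k=calibration(c); print(c,{a:(b if a!='T' else b) for a,b in k.items()})
    for l in ["tray","platform_edge","trough","cover_hinge","cover_edge","steel_1_center","ceramic_1_center","mill_jar","loupe","reagent"]:
        print(l,[([round(float(v)) for v in d["xy"]],round(d["p"],2)) for d in mark_of(c,l)][:7])
print(sense()["orientation"],sense()["time"])
E
```

```text
top {'fx': 432.5781135327278, 'fy': 432.5781135327278, 'cx': 314.1463114688393, 'cy': 199.964034809802, 'T': array([[-0.02803467,  0.9782929 , -0.20532183,  0.29751064],
       [-0.9996027 , -0.02683763,  0.00861312,  0.09440276],
       [ 0.0029158 ,  0.20548172,  0.97865661,  1.27175441],
       [ 0.        ,  0.        ,  0.        ,  1.        ]])}
tray [([333, 218], 0.83)]
platform_edge [([332, 201], 0.61)]
trough [([333, 190], 0.61)]
cover_hinge [([330, 177], 0.68)]
cover_edge [([335, 166], 0.62)]
steel_1_center [([316, 221], 0.46)]
ceramic_1_center [([354, 227], 0.45)]
mill_jar [([218, 218], 0.56)]
loupe [([270, 218], 0.49), ([331, 191], 0.4)]
reagent [([399, 225], 0.49)]
side {'fx': 468.33270685552606, 'fy': 468.33270685552606, 'cx': 327.4435955363622, 'cy': 199.2053369575057, 'T': array([[-0.91343442,  0.24473404, -0.32518121,  0.14027002],
       [-0.40664164, -0.51595418,  0.75394553,  0.98526108],
       [ 0.01673753,  0.82091202,  0.57080935,  0.76377944],
       [ 0.        ,  0.        ,  0.        ,  1.        ]])}
tray [([336, 215], 0.66)]
platform_edge [([328, 202], 0.68)]
trough [([315, 205], 0.84)]
cover_hinge [([307, 190], 0.96)]
cover_edge [([298, 173], 0.73), ([362, 196], 0.23)]
steel_1_center [([336, 214], 0.55)]
ceramic_1_center [([366, 194], 0.39)]
mill_jar [([281, 302], 0.59)]
loupe []
reagent [([374, 182], 0.56), ([306, 191], 0.27)]
[-3.11385646e+00 -4.16284686e-01  3.77901873e-06] 1.1
```

Run:
```python
import cv2
a=cv2.imread("pics/top0.png")[140:270,180:440]; cv2.imwrite("pics/t.png",cv2.resize(a,(780,390),interpolation=3))
a=cv2.imread("pics/side0.png")[110:320,200:480]; cv2.imwrite("pics/s.png",cv2.resize(a,(784,588),interpolation=3))
```

```text
(no output)
```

View pics/t.png

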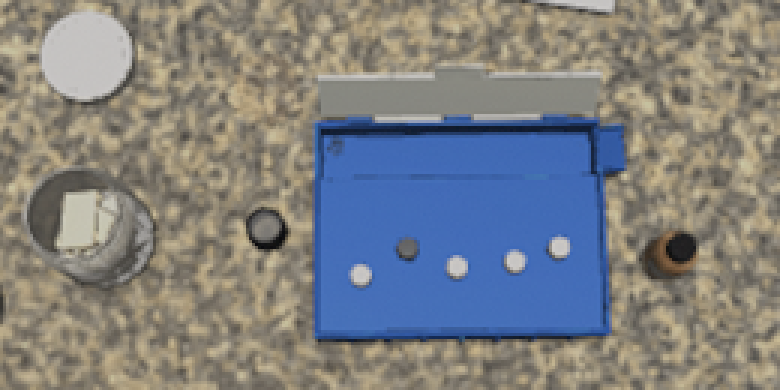

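View pics/s.png

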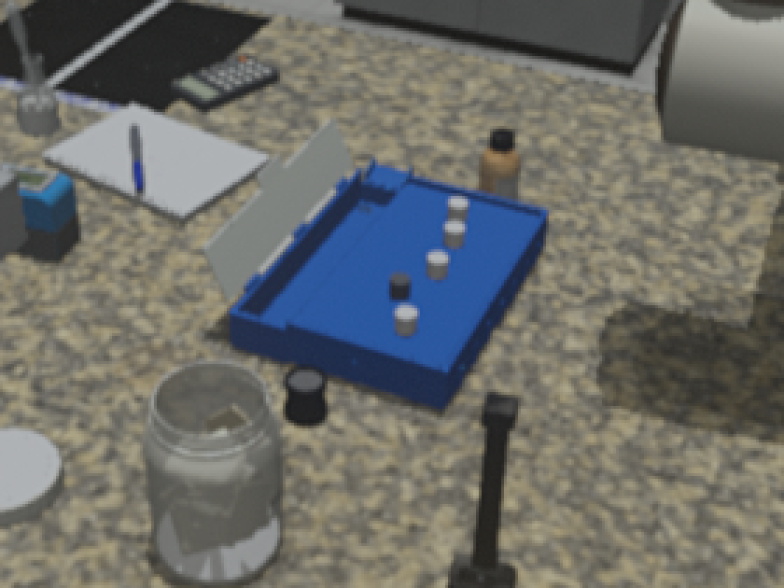

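```bash
cat > h.py <<'E'
from cell import *
import numpy as np, cv2
from scipy.optimize import least_squares
from scipy.spatial.transform import Rotation as R
def proj(c,P):
    k=calibration(c);T=np.linalg.inv(k["T"]);p=np.atleast_2d(P)@T[:3,:3].T+T[:3,3]
    return np.c_[k["cx"]+k["fx"]*p[:,0]/-p[:,2], k["cy"]+k["fy"]*-p[:,1]/-p[:,2]]
def unproj(c,uv,z):
    k=calibration(c);uv=np.atleast_2d(uv)
    d=np.c_[(uv[:,0]-k["cx"])/k["fx"],-(uv[:,1]-k["cy"])/k["fy"],-np.ones(len(uv))]@k["T"][:3,:3].T
    o=k["T"][:3,3];return o+d*((z-o[2])/d[:,2])[:,None]
def t2w(pose,p):
    c,s=np.cos(pose[2]),np.sin(pose[2]);p=np.atleast_2d(np.array(p,float))
    return np.c_[pose[0]+c*p[:,0]-s*p[:,1],pose[1]+s*p[:,0]+c*p[:,1],p[:,2]]
def w2t(pose,P):
    c,s=np.cos(pose[2]),np.sin(pose[2]);d=P[:,:2]-pose[:2];return np.c_[c*d[:,0]+s*d[:,1],-s*d[:,0]+c*d[:,1],P[:,2]]
E
cat > m.py <<'E'
from h import *
t=lambda l:np.array(l,float)/3+[180,140]
s=lambda l:np.array(l,float)/2.8+[200,110]
obj=np.array([[-115,140,52],[-115,-140,52],[97,140,44],[97,-140,44]])/1e3
pt=t([[317,333],[608,331],[316,122],[599,120]])
# side: near-left(+y) rail top corner, right -y corner, far +y corner
os_=np.array([[-115,140,52],[-115,-140,52],[97,140,44]])/1e3
ps=s([[446,375],[547,209],[232,318]])
f=lambda q:np.r_[(proj("top",t2w(q,obj))-pt).ravel(),(proj("side",t2w(q,os_))-ps).ravel()]
r=least_squares(f,[0.5,0.05,0],loss="soft_l1");pose=r.x;print(pose,f(pose).round(1))
np.save("pose.npy",pose)
tops=t([[408,248],[360,275],[457,267],[515,261],[560,247]])
print("top",(1e3*w2t(pose,unproj("top",tops,.064))).round(1))
tops=s([[400,280],[406,314],[438,258],[455,229],[458,203]])
print("side",(1e3*w2t(pose,unproj("side",tops,.064))).round(1))
a=cv2.imread("pics/top0.png").astype(int);h=a.max(2)-a.min(2)
n,l,st,ce=cv2.connectedComponentsWithStats(((h<60)&(a.min(2)>110)).astype(np.uint8)[200:245,288:378])
print([(1e3*w2t(pose,unproj("top",c+[288.,200.],.060))).round(1) for c,x in zip(ce,st) if 15<x[4]<100])
for c,d in (("top",[[332,201],[333,190],[330,177]]),("side",[[328,202],[315,205],[307,190]])):
    print(c,[(1e3*w2t(pose,unproj(c,[q],z))).round(1) for q,z in zip(d,(.044,.007,.0465))])
E
python3 m.py
```

```text
[ 0.51796485  0.03190259 -0.01571124] [-2.1  1.4  0.5  0.9 -1.4 -0.6 -0.2 -1.   0.4 -2.   1.2 -0.6 -1.6 -3.1]
top [[-33.4  48.   64. ]
 [-58.4  93.2  64. ]
 [-52.    2.2  64. ]
 [-46.9 -52.3  64. ]
 [-34.2 -95.1  64. ]]
side [[-34.8  55.6  64. ]
 [-59.5  99.6  64. ]
 [-52.7   8.2  64. ]
 [-49.2 -43.9  64. ]
 [-35.1 -88.3  64. ]]
[array([[-32.2, -94.1,  60. ]]), array([[-45. , -51.4,  60. ]]), array([[-50.,   3.,  60.]]), array([[-56.4,  93.9,  60. ]])]
top [array([[32.6,  0.6, 44. ]]), array([[74. , -4.9,  7. ]]), array([[103.9,   5. ,  46.5]])]
side [array([[25.5, 14.4, 44. ]]), array([[73.3, -4.5,  7. ]]), array([[100.1,  -8.9,  46.5]])]
```

```bash
cat > go.py <<'E'
from h import *
pose=np.load("pose.npy")
def att(sgn):
    th=pose[2]; y=sgn*np.array([-np.sin(th),np.cos(th),0]); z=np.array([0,0,-1.]); return R.from_matrix(np.c_[np.cross(y,z),y,z]).as_rotvec()
def W(x,y,z): return t2w(pose,[[x/1e3,y/1e3,z/1e3]])[0]
E
python3 - <<'E'
from go import *
def blobs(c,roi):
    x0,y0,x1,y1=roi;a=cv2.imread(f"pics/{c}0.png").astype(int)[y0:y1,x0:x1];h=a.max(2)-a.min(2)
    n,l,st,ce=cv2.connectedComponentsWithStats(((h<60)&(a.min(2)>100)).astype(np.uint8))
    return [(ce[i]+[x0,y0],st[i][4],st[i][:4]+[x0,y0,0,0]) for i in range(1,n) if st[i][4]>12]
for c,r in (("top",(288,200,378,245)),("side",(335,175,375,235))):
    for b in blobs(c,r): print(c,b[0].round(1),b[1],b[2],(1e3*unproj(c,[b[0]],.06 if c=="top" else .056)).round(1))
for s in (1,-1):
    for p in ((-88,94,120),(27,-95,50),(170,0,85)):
        q=solve_ik(W(*p),att(s)); print(s,p,None if q is None else np.round(q,2))
E
```

```text
top [366.1 221.9] 43 [363 219   7   7] [[484.3 -61.7  60. ]]
top [315.4 222.8] 14 [313 221   5   4] [[485.7  82.2  60. ]]
top [351.1 226.7] 45 [348 223   7   8] [[471.7 -18.6  60. ]]
top [332.  228.6] 43 [329 225   7   8] [[467.8  35.7  60. ]]
top [299.8 231.3] 45 [297 228   7   8] [[462.7 126.6  60. ]]
side [365.5 175.6] 22 [359 175  12   3] [[ 493.3 -104.4   56. ]]
side [363.1 182.1] 32 [360 180   7   5] [[487.4 -69.3  56. ]]
side [362.  190.5] 38 [359 188   7   6] [[475.2 -28.   56. ]]
side [355.8 201.8] 34 [352 199   8   6] [[471.1  29.4  56. ]]
side [344.5 221.4] 42 [341 219   8   6] [[466.  120.3  56. ]]
1 (-88, 94, 120) [ 0.02 -0.05  2.05 -0.    1.15 -1.54]
1 (27, -95, 50) [-0.34  0.3   1.81  0.    1.02 -1.89]
1 (170, 0, 85) [-0.13  0.58  1.36  0.    1.2  -1.69]
-1 (-88, 94, 120) [ 0.02 -0.05  2.05 -0.    1.15  1.6 ]
-1 (27, -95, 50) [-0.34  0.3   1.81 -0.    1.02  1.25]
-1 (170, 0, 85) [-0.13  0.58  1.36 -0.    1.2   1.45]
```

Run:
```python
from go import *
A=att(1)
movep(W(-87,93.5,150),A)
move_gripper(0.014)
line_to(W(-87,93.5,70),A)
print(line_to(W(-87,93.5,48.5),A,rate=0.05,force_limit=8),sense()["eef_pos"],sense()["finger_gap"],sense()["time"])
a,b=[get_image(c)[:,:,::-1] for c in("top","side")]
cv2.imwrite("pics/t1.png",np.vstack([cv2.resize(a[200:250,270:390],(720,300),interpolation=3),cv2.resize(b[155:255,280:520],(720,300),interpolation=3)]))
```

```text
False [0.43228429 0.1267679  0.04828563] 0.014026391493251595 5.6667
```

View pics/t1.png

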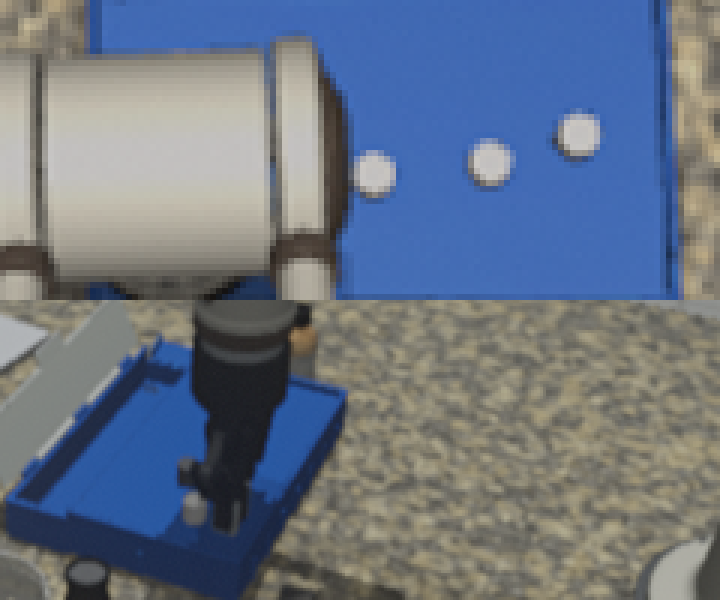

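Picture: the fingers (side crop ~(230,520)) stand directly behind the first white cylinder (~(195,510)), aligned along the tray's x. Push.

Run:
```python
from go import *
A=att(1)
print(line_to(W(33,93.5,48.5),A,rate=0.06,force_limit=12),sense()["eef_pos"],sense()["time"])
line_to(W(20,93.5,75),A); line_to(W(20,93.5,150),A,rate=.25)
movep(W(-40,0,250),A);movep(W(-85,-95,180),A)
a,b=[get_image(c)[:,:,::-1] for c in("top","side")]
cv2.imwrite("pics/t2.png",np.vstack([cv2.resize(a[160:260,270:390],(720,300),interpolation=3),cv2.resize(b[140:240,260:500],(720,300),interpolation=3)]))
print(sense()["time"])
```

```text
False [0.55219882 0.12490753 0.04847099] 7.9167
10.0417
```

View pics/t2.png

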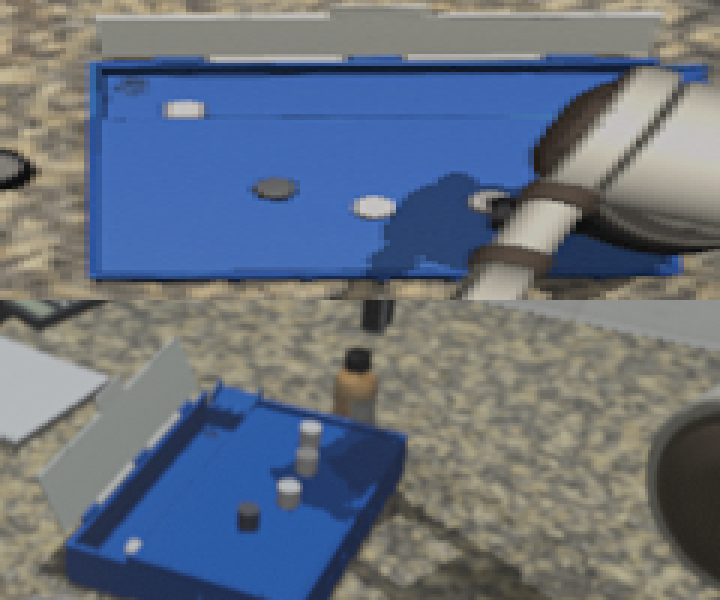

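Picture: the first white one lies in the trough (side crop (133,545)); steel at (247,515) and the other three are undisturbed. Sweep the other three.

Run:
```python
from go import *
A=att(1)
for x,y in ((-33,-94.5),(-46,-51.8),(-51,2.5)):
    movep(W(x-31,y,100),A); 
    h=line_to(W(x-31,y,48.5),A,rate=0.08,force_limit=8)
    p=line_to(W(33,y,48.5),A,rate=0.06,force_limit=12)
    print(h,p,w2t(pose,sense()["eef_pos"][None])[0].round(4),sense()["time"])
    line_to(W(18,y,100),A,rate=.2)
movep(W(18,0,230),A); movep(W(170,0,200),A)
a,b=[get_image(c)[:,:,::-1] for c in("top","side")]
cv2.imwrite("pics/t3.png",np.vstack([cv2.resize(a[160:260,270:390],(720,300),interpolation=3),cv2.resize(b[140:240,260:500],(720,300),interpolation=3)]))
print(sense()["time"])
```

```text
False False [ 0.0328 -0.0945  0.0485] 13.025
False False [ 0.0328 -0.0518  0.0485] 16.7167
False False [0.0328 0.0025 0.0485] 20.525
22.2917
```

View pics/t3.png

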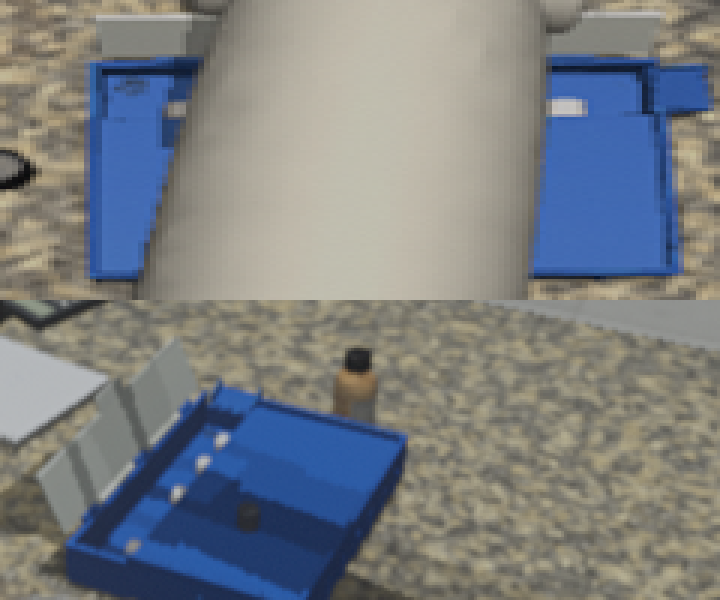

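Picture: four white cylinders lie in the trough (side crop (133,545), (178,493), (203,462), (222,440)), steel still on the platform (247,515), cover open. Now the cover.

Run:
```python
from go import *
A=att(1)
line_to(W(170,0,88),A,rate=.15)
h=line_to(W(68,0,88),A,rate=0.06,force_limit=15)
print(h,w2t(pose,sense()["eef_pos"][None])[0].round(4),sense()["ft_force"],sense()["time"])
dwell(1.5)
line_to(W(85,0,120),A);line_to(W(85,0,250),A,rate=.2)
movep(W(-150,-250,300),A)
a,b=[get_image(c)[:,:,::-1] for c in("top","side")]
cv2.imwrite("pics/t4.png",np.vstack([cv2.resize(a[160:260,270:390],(720,300),interpolation=3),cv2.resize(b[140:240,260:500],(720,300),interpolation=3)]))
print(sense()["time"])
```

```text
False [ 0.0682 -0.      0.088 ] [-0.11023696  0.57003965  0.90356961] 25.0417
29.1417
```

View pics/t4.png

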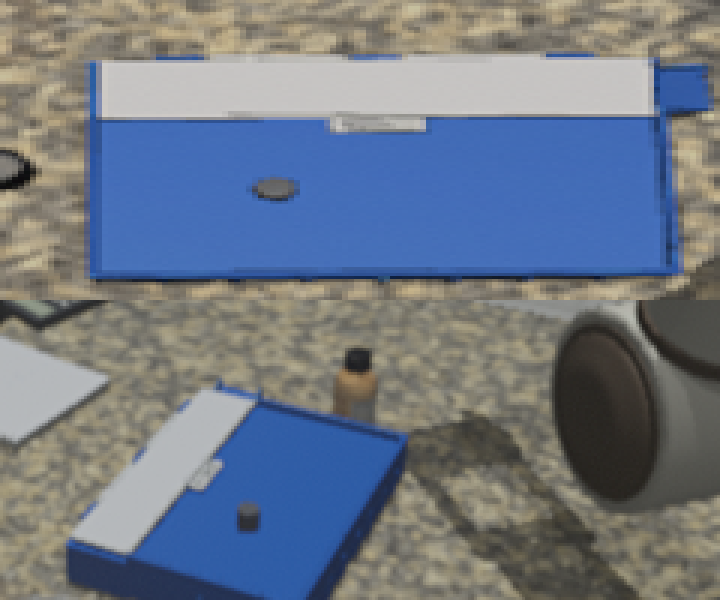

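The picture shows the cover lying flat over the trough (edge at top-crop row ~118), with steel still on the platform at (275,188). I'll give it one light press to make sure, then retreat and hand in.

Run:
```python
from go import *
A=att(1)
movep(W(65,-40,200),A); line_to(W(65,-40,75),A)
h=line_to(W(65,-40,47),A,rate=0.03,force_limit=4)
print(h,w2t(pose,sense()["eef_pos"][None])[0].round(4),sense()["ft_force"])
line_to(W(65,-40,200),A); movep(W(-150,-250,300),A); dwell(.5)
print(sense()["time"]); print(hand_in())
```

```text
True [ 0.0646 -0.0399  0.0494] [-1.50942343  0.96663704  7.15824402]
35.0
the job is handed in; nothing more can be done
None
```

The job is handed in at 35 s: all four white cylinders are in the trough, the steel one is still on the platform, and the cover is shut flat, with no contact made with the jar, magnifier or bottle as far as the pictures and force readings show.

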